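# Spray a centrifuge rotor and hold its brake arm off

### The job

The centrifuge rotor on the wash stand is to be disinfected and turned by a colleague. First press the teal nozzle cap of the clamped spray can all the way down and let it come back up; only then swing the sprung brake arm away from the rotor by its orange grip, all the way to its stop, and finish while still holding it there with the fingers on the grip (do not let go). Leave the tube rack, the rotor lid and the gel jar where they stand.

Things in the scene. Friction and masses are not known exactly. Their poses are not given: they have to be found in the camera images.
- wash_stand: Fixed steel base plate 250 x 250 x 12 mm carrying a dark grey rotor (170 mm across, top 104 mm above the bench, ringed with coloured caps). Origin on the bench top (z = 0), z up, yaw varies; the plate spans x -105 to +145 and y -125 to +125 mm in its frame, the rotor's axis is at x = +50, y = 0 mm. Cannot be moved.
- brake_pivot (a point): Point on the vertical pivot axis of the brake arm, 93 mm above the bench (the height of the middle of the orange grip); in the stand's frame at x = -55, y = -90 mm. The black pivot body below it, on a grey bracket, ends 70 mm above the bench.
- brake_grip: Upright round orange grip, 16 mm in diameter, 64 mm long, origin at its centre, 93 mm above the bench. It stands on the free end of the brake arm, an aluminium bar 16 mm wide with its top 61 mm above the bench, 180 mm from the pivot axis; at rest at x = -55, y = +90 mm in the stand's frame, 53 mm clear of the rotor's rim. The sleeve turns freely on its pin. Grip it, or push it from the rotor's side.
- brake_arm (a joint): Angle of the brake arm about the vertical pivot axis: 0 at rest (the rubber shoe against the rotor), growing counter-clockwise seen from above, away from the rotor and towards the robot, to 0.70 rad at the stop (a red bolt). A spring always pulls it back to 0: about 4 N at the grip at rest, about 9 N at the stop. Let go, it snaps back.
- spray_cap_top (a point): Centre of the upper face of the teal nozzle cap, 174 mm above the bench when up; the cap is 32 mm in diameter and 18 mm high, on a fixed upright white and teal can 56 mm in diameter clamped to a foot 100 mm square. The can's shoulder ends 10 mm below the cap. The cap's small dark nozzle points towards the rotor.
- spray_cap (a joint): How far the nozzle cap is pressed straight down: 0 up, 0.007 m fully down. Sprung: about 3 N starts it, 9 N takes it fully down; it comes back up when let go.
- tube_rack: Bystander: loose blue tube rack with capped tubes, 100 x 60 mm, 96 mm high; origin at the centre of its underside.
- rotor_lid: Bystander: loose dark grey round rotor lid with a centre knob, 110 mm in diameter, 34 mm high; origin at the centre of its underside.
- gel_jar: Bystander: loose jar with a green cap, 64 mm in diameter, 75 mm high; origin at the centre of its underside.

How it is judged (in metres and radians):
On the way, in this order (a step that is already met when the one before it is completed fails the run):
1. the nozzle cap is pressed down, the brake arm still at rest (value of joint spray_cap above 0.005 m and value of joint brake_arm below 0.15 rad), for 0.1 s.
2. the nozzle cap has come back up, the brake arm still at rest (value of joint spray_cap below 0.0015 m and value of joint brake_arm below 0.15 rad), for 0.1 s.
3. the brake arm is at its stop, the fingers on its grip (value of joint brake_arm above 0.64 rad and contact force between the fingers and brake_grip above 2 N), for 0.3 s.
At the end, for the whole second after the job is handed in: The brake arm is held still at its stop (beyond 0.64 of 0.70 rad) by the fingers on the orange grip (more than 2 N), the nozzle cap is back up (within 1.5 mm), and the three bystanders stand upright within 30 mm of where they were. The program ends while holding (all of step 3 and value of joint spray_cap below 0.0015 m and velocity of joint brake_arm between -0.1 and 0.1 rad/s and distance of each of tube_rack, rotor_lid, gel_jar from where it was at the start of the episode below 0.03 m and angle between each of tube_rack, rotor_lid, gel_jar's own z axis and vertical below 0.3 rad); the arm keeps its last pose, push and grip.
It fails at once if a bystander is shoved or tipped (distance of any of tube_rack, rotor_lid, gel_jar from where it was at the start of the episode above 0.03 m or angle between any of tube_rack, rotor_lid, gel_jar's own z axis and vertical above 0.3 rad).
It also fails if it takes over 48 s, if anything falls off the work surface, if the arm or the gripper's body presses on something with over 40 N, if the wrist force passes 120 N, or if a joint passes its speed limit or range.

### The arm

A 6-joint arm with a two-finger parallel gripper is mounted at the origin on the work surface. World frame = base frame: x ahead of the robot, y to its left, z up, the work surface at z = 0. Lengths are in mm, angles in rad, forces in N, time in s.
With the tool pointing down it reaches from about 400 to 925 mm from the base axis. Payload 12.5 kg.
Tool frame: the origin (TCP) lies at the very end of the fingers, on their centre line; the grasp point (between the pads) lies env.grip_point_offset behind it (env.grip_point_offset is the distance from the TCP to the grasp point, in mm); y points along the fingers, z is the direction in which the jaws open and shut, and the axes are right-handed (so a half turn about y gives the same grasp; the last joint's range is limited). The gripper opens to 95 mm and grips with 3 to 60 N. Pads are 20 mm wide; open, the fingers measure 119 mm over their backs; the gripper's body (75 mm by 180 mm) begins 59 mm behind the grasp point.
Start: joints at [-1.325, 0.491, 1.559, -0, 1.092, -0.106], TCP at [215.391, -586.731, 214.661] pointing down, gripper open.
Joint ranges: [-3.1, 3.1], [-0.84, 2.19], [0.05, 2.79], [-1.13, 4.28], [0.06, 2.93], [-2.69, 2.69]. Speed limits (rad/s): [2.22, 2.22, 2.79, 3.14, 3.14, 3.14].

### API

Orientations are given as [roll, pitch, yaw] about the fixed x, y, z axes, in that order (R = Rz(yaw) Ry(pitch) Rx(roll)).
In Python, from cell import readout, read_camera, env, nets gives the robot as it stands.
- The arm moves only by the tool apply_moves, never from a script. Its argument "increments" is a list of rows, each a list of 3 entries, a list of its own where there are three numbers: the shift along the tool's x, y, z in cm, then the turn, a rotation vector about the tool's x, y, z in degrees, then the finger opening in cm, from 0 to 9.51. A call has exactly 5 rows; each row shifts and turns the pose as measured when the row begins, along the tool's axes as they then stand; what a row does not reach is not made up. A row lasts 1/8 s, in which the tool goes at most 62.5 mm and 10.7 degrees, less where a joint would pass 70% of its speed; a pose out of reach is approached as far as the arm can. A call with a gripper value outside its range is refused whole. The fingers move at their own pace and stop on an object; the grip force is fixed at half the most. Time passes only in rows, so rows that do not move let the fingers close, or fill a call up. It gives the time, the measured TCP pose, the force and the opening at its end, in the units of the state.
- readout.state(): the state, without advancing time (a new reading comes with each control period).
- read_camera(name): name is "side" or "top" or "wrist"; returns a dict with "img" (420x560x3 uint8, red, green, blue), "vfov" (degrees; the focal length in pixels is half the picture's height over the tangent of half this angle, whatever the lens; pixels are square), "cx", "cy" (the principal point, pixels), "rvec" (rotation vector, rad) and "tvec" (3), from world to camera coordinates, as OpenCV has them; the wrist camera has in their place "mount" (4x4, takes a point from camera to tool coordinates, whose origin is the TCP and whose axes are the tool frame's). Camera axes: x right, y down, z forward; pixel columns grow to the right and rows downward; lengths in mm; the calibration is good to about 2 mm. A picture is of the moment at which its call begins: read the wrist's pose just before it. There is no depth.
- env.job_done(): hands the job in, once; it reports no verdict.
Trained networks look in a picture, given as the dict that the camera call returned (one of the last four; its "shot" number tells which), for a name from the list of things; names that differ only in an ending like _2 or _b are one class to them, and where a whole thing is asked for, a point or a joint stands for the part that bears it (a point fixed in the world has none). Each returns a list of dicts, best first, with "confidence" (0 to 1); they miss things now and then, are a little off and sometimes report something else, mostly with a low value. They report only what shows in the picture. A call takes as long as a camera call.
- nets.look_for(picture, thing): "point" ([x, y, z] in mm, in the coordinates of the camera as it stood for that picture, good to about 4 mm: the middle of the surface that is visible of it).
- nets.mark_of(picture, thing): "point" ([x, y, z] in mm, in the coordinates of the camera as it stood for that picture, good to about 4 mm: a listed point, or the origin of a listed thing).
The state is a dict: "t": time; "joints": joint angles; "qvel": joint speeds; "tau": joint torques, N m; "eef_pos": TCP position; "tcp_rot": TCP orientation; "ft_force": force on the tool from outside, world axes, zero at the start; "moment": the same for the moment, N m; "opening": opening from 0.0 (shut) to 1.0 (fully open).
Only numpy, scipy, OpenCV 4.12 (cv2) and the standard library are available. Lean on these libraries where they do the work, as an engineer would, in place of code of your own. Each camera call takes 0.05 s, during which the arm holds its last target. There are 200 camera calls.

## Working session

There is one attempt and no reset: what is moved stays moved. The work goes in short steps, Python scripts to look and compute and a tool call to move; the robot and the scene stay as the last step left them, time stands still between calls to the robot, and variables do not carry over. Pictures are saved under pics/ and viewed, about 8 in all and at most 12, crops included, and the job is handed in when it is done.

Besides the shell and the picture viewer there is one more tool, called after "Call:" by a JSON object that holds its "method" and its "body". apply_moves: Moves the arm, as the interface text tells. Its arguments: {"type":"object","properties":{"increments":{"type":"array"}},"required":["increments"]}

```bash
mkdir -p pics; ls; cat > h.py <<'E'
import numpy as np, cv2
from scipy.spatial.transform import Rotation as R
from cell import readout, read_camera, env, nets
def toolT():
    s=readout.state(); T=np.eye(4); T[:3,:3]=R.from_euler('xyz',s['tcp_rot']).as_matrix(); T[:3,3]=s['eef_pos']; return T
def shot(n):
    Tt=toolT(); p=read_camera(n)
    if 'mount' in p: W=Tt@np.array(p['mount'])
    else:
        W=np.eye(4); r=cv2.Rodrigues(np.array(p['rvec'],float))[0]; W[:3,:3]=r.T; W[:3,3]=-r.T@np.array(p['tvec'],float).ravel()
    return p,W
def w(W,c): return (W@np.r_[np.array(c,float).ravel(),1])[:3]
def save(p,n): cv2.imwrite('pics/'+n,p['img'][:,:,::-1])
E
python3 - <<'E'
from h import *
np.set_printoptions(precision=1,suppress=True)
s=readout.state(); print(s, env.grip_point_offset); print(toolT())
ims=[]
for c in ['top','side']:
    p,W=shot(c); save(p,c+'.png'); print(c,W[:3,3])
    for n in ['wash_stand','brake_pivot','brake_grip','spray_cap_top','tube_rack','rotor_lid','gel_jar']:
        for d in nets.mark_of(p,n)[:2]: print(n,round(d['confidence'],2),w(W,d['point']))
E
```

```text
pics
{'t': 0.0, 'joints': array([-1.3,  0.5,  1.6, -0. ,  1.1, -0.1]), 'qvel': array([ 0.,  0., -0.,  0., -0., -0.]), 'tau': array([ -0. , -61.3, -25.8,   0.1,   0. ,  -0. ]), 'eef_pos': array([ 215.3, -586.5,  214.1]), 'tcp_rot': array([-1.6,  0. , -2.8]), 'ft_force': array([-0.4, -0.8, -0.7]), 'moment': array([ 0., -0.,  0.]), 'opening': 0.9964066057436045} 18.8
[[  -0.9   -0.     0.3  215.3]
 [  -0.3    0.    -0.9 -586.5]
 [  -0.    -1.    -0.   214.1]
 [   0.     0.     0.     1. ]]
top [ 490.9    7.8 1542.4]
wash_stand 0.85 [635.2  -4.7   0.9]
wash_stand 0.63 [ 604.2 -102.6   97.8]
brake_pivot 0.59 [ 604.7 -102.1   97.8]
brake_grip 0.5 [568.8  72.2  93.3]
tube_rack 0.75 [475.  357.7   0.8]
rotor_lid 0.73 [469.1 356.2  -0.6]
rotor_lid 0.68 [681.9 373.4   1.8]
gel_jar 0.57 [678.7 372.8   3.1]
side [ 77.  487.8 950.9]
wash_stand 0.58 [635.3  -0.7  -2.5]
brake_pivot 0.79 [602.2 -97.3  91.1]
brake_grip 0.72 [563.3  77.4  86.6]
spray_cap_top 0.67 [ 491.5 -299.8  173.6]
tube_rack 0.81 [472.9 361.4  -0. ]
rotor_lid 0.77 [ 674.5 -328.8    0.1]
rotor_lid 0.21 [601.6 -97.8  92.7]
```

View pics/top.png

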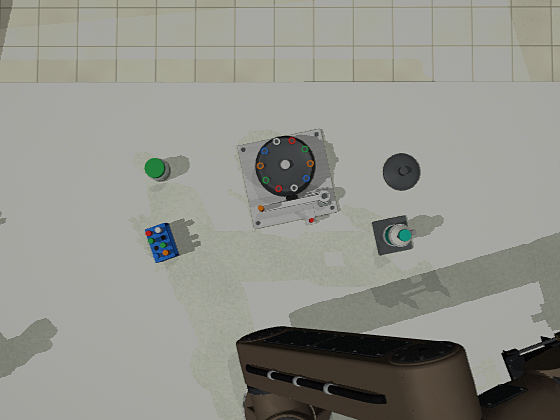

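View pics/side.png

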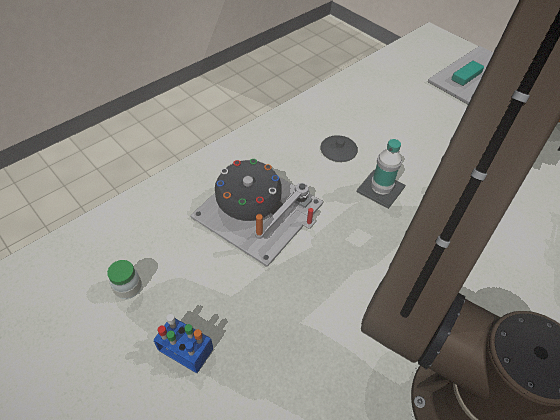

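The top view shows the stand near (288,178), the orange grip at (261,208), the pivot at (323,196), and the spray cap at (405,235). The lid is at (401,171), the jar at (156,168) and the rack at (162,242). In the side view the cap is at (394,145) and the grip at (259,225). All of this agrees with the network positions, except that the top view mixes up the names of some bystanders.

```bash
cat >> h.py <<'E'
def ray(p,W,u,v,z):
    f=p['img'].shape[0]/2/np.tan(np.radians(p['vfov'])/2)
    d=W[:3,:3]@np.array([(u-p['cx'])/f,(v-p['cy'])/f,1]); o=W[:3,3]
    return o+d*(z-o[2])/d[2]
def to(x,y,z):
    T=toolT(); return T[:3,:3].T@(np.array([x,y,z])-T[:3,3])/10
E
python3 - <<'E'
from h import *
np.set_printoptions(precision=2,suppress=True)
for c,cap,g in [('top',(405,235),(261,208)),('side',(394,142),(260,217))]:
    p,W=shot(c); print(c,ray(p,W,*cap,174),ray(p,W,*g,125))
print(toolT()); print(to(492,-300,214))
E
```

```text
top [ 493.66 -305.64  174.  ] [565.96  70.28 125.  ]
side [ 493.51 -302.83  174.  ] [561.35  74.73 125.  ]
[[  -0.94    0.      0.34  215.38]
 [  -0.34   -0.     -0.94 -586.75]
 [   0.     -1.      0.    214.68]
 [   0.      0.      0.      1.  ]]
[-35.85   0.07 -17.39]
```

Call:
{"method": "apply_moves", "body": {"increments": [[[-4.5,0,-2.2],[0,0,0],0],[[-4.5,0,-2.2],[0,0,0],0],[[-4.5,0,-2.2],[0,0,0],0],[[-4.5,0,-2.2],[0,0,0],0],[[-4.5,0,-2.2],[0,0,0],0]]}}

```text
t: 1.52
eef_pos: [391.5, -403.5, 214.3]
tcp_rot: [-1.57, 0.0, -2.796]
ft_force: [0.6, -0.4, -0.1]
opening: 0.529
```

```bash
python3 - <<'E'
from h import *
np.set_printoptions(precision=2,suppress=True)
p,W=shot('wrist'); save(p,'w1.png')
for d in nets.mark_of(p,'spray_cap_top'): print(d['confidence'],w(W,d['point']))
print(toolT()); print(to(493,-303,205),readout.state()['opening'])
E
```

```text
[[  -0.94    0.      0.34  392.98]
 [  -0.34   -0.     -0.94 -401.68]
 [  -0.     -1.      0.    214.42]
 [   0.      0.      0.      1.  ]]
[-12.78   0.94  -5.84] 0.4475467451650689
```

Call:
{"method": "apply_moves", "body": {"increments": [[[-4.5,0,-2.0],[0,0,0],0],[[-4.0,0,-2.0],[0,0,0],0],[[-3.0,0,-1.5],[0,0,0],0],[[-1.0,0,-0.4],[0,0,0],0],[[0,0,0],[0,0,0],0]]}}

```text
t: 2.25
eef_pos: [492.0, -303.0, 214.6]
tcp_rot: [-1.569, 0.0, -2.792]
ft_force: [-0.9, 0.7, -0.2]
opening: 0.006
```

```bash
python3 - <<'E'
from h import *
np.set_printoptions(precision=2,suppress=True)
p,W=shot('wrist'); a=p['img'];b,V=shot('side')
save({'img':np.vstack([a[:, :],b['img'][60:240]])},'w2.png')
for d in nets.mark_of(p,'spray_cap_top')[:2]: print(d['confidence'],w(W,d['point']))
for d in nets.mark_of(b,'spray_cap_top')[:2]: print(d['confidence'],w(V,d['point']))
print(toolT()[:3,3]); print(to(493,-303,195),readout.state()['opening'])
E
```

```text
0.91 [ 490.85 -307.2   177.96]
[ 491.39 -303.6   214.62]
[-0.17  1.96 -0.01] 0.002303092175317484
```

View pics/w2.png

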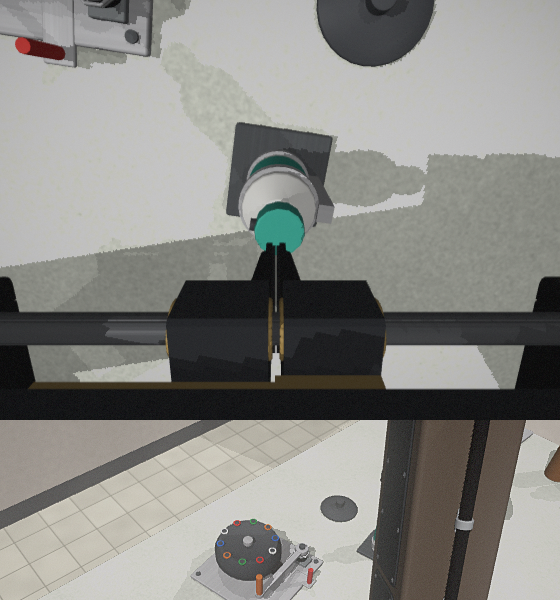

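The closed fingertips, at (276,245), are in line with the teal cap at (280,229). The estimates agree to about 4 mm and the cap radius is 16 mm, so I'll press now.

Call:
{"method": "apply_moves", "body": {"increments": [[[0,2.5,0],[0,0,0],0],[[0,1.2,0],[0,0,0],0],[[0,0.5,0],[0,0,0],0],[[0,0.4,0],[0,0,0],0],[[0,0.2,0],[0,0,0],0]]}}

```text
t: 3.08
eef_pos: [490.6, -305.7, 167.8]
tcp_rot: [-1.567, 0.002, -2.797]
ft_force: [-2.9, 3.0, 8.5]
opening: 0.006
```

Call:
{"method": "apply_moves", "body": {"increments": [[[0,0.2,0],[0,0,0],0],[[0,0.2,0],[0,0,0],0],[[0,0.2,0],[0,0,0],0],[[0,0.2,0],[0,0,0],0],[[0,0.1,0],[0,0,0],0]]}}

```text
t: 3.7
eef_pos: [490.6, -305.7, 167.6]
tcp_rot: [-1.562, 0.005, -2.797]
ft_force: [-3.0, 3.0, 8.4]
opening: 0.006
```

Call:
{"method": "apply_moves", "body": {"increments": [[[0,0.5,0],[0,0,0],0],[[0,0.5,0],[0,0,0],0],[[0,0.5,0],[0,0,0],0],[[0,0.5,0],[0,0,0],0],[[0,0.5,0],[0,0,0],0]]}}

```text
t: 4.32
eef_pos: [490.8, -305.9, 166.9]
tcp_rot: [-1.548, 0.013, -2.795]
ft_force: [-14.9, 10.8, 47.0]
opening: 0.004
```

The cap bottomed out at 47 N, so I'm lifting off.

Call:
{"method": "apply_moves", "body": {"increments": [[[0,-1,0],[0,0,0],0],[[0,-2,0],[0,0,0],0],[[0,-2,0],[0,0,0],0],[[0,0,0],[0,0,0],3.0],[[0,0,0],[0,0,0],5.0]]}}

```text
t: 4.95
eef_pos: [489.9, -305.7, 221.5]
tcp_rot: [-1.543, 0.015, -2.795]
ft_force: [-0.1, -0.2, 0.5]
opening: 0.162
```

```bash
python3 - <<'E'
from h import *
np.set_printoptions(precision=3,suppress=True)
s=readout.state(); print(s['joints'],s['opening'],toolT())
print(to(564,75,215))
E
```

```text
[-0.671  0.404  1.69  -0.002  1.015  0.554] 0.16237182254623517 [[  -0.94     0.024    0.339  489.936]
 [  -0.34    -0.021   -0.94  -305.712]
 [  -0.015   -0.999    0.028  221.528]
 [   0.       0.       0.       1.   ]]
[-19.897   0.025 -33.299]
```

Call:
{"method": "apply_moves", "body": {"increments": [[[-2.6,0,-4.4],[0,0,0],5],[[-2.6,0,-4.4],[0,0,0],5],[[-2.6,0,-4.4],[0,0,0],5],[[-2.6,0,-4.4],[0,0,0],5],[[-2.6,0,-4.4],[0,0,0],5]]}}

```text
t: 5.58
eef_pos: [537.8, -50.8, 212.5]
tcp_rot: [-1.546, 0.011, -2.801]
ft_force: [1.4, -0.2, -0.3]
opening: 0.526
```

Call:
{"method": "apply_moves", "body": {"increments": [[[-2.6,0,-4.4],[0,0,0],5],[[0,0,0],[0,-10.5,0],5],[[0,0,0],[0,-10.5,0],5],[[0,0,0],[0,-10.5,0],5],[[0,0,0],[0,-10.5,0],5]]}}

```text
t: 6.2
eef_pos: [546.8, 5.4, 206.6]
tcp_rot: [-1.552, -0.011, -2.049]
ft_force: [-0.3, -0.2, -0.9]
opening: 0.524
```

Call:
{"method": "apply_moves", "body": {"increments": [[[0,0,0],[0,-10.5,0],5],[[0,0,0],[0,-10.5,0],5],[[0,0,0],[0,-10.5,0],5],[[0,0,0],[0,-10.5,0],5],[[0,0,0],[0,-10.5,0],5]]}}

```text
t: 6.82
eef_pos: [545.5, 5.4, 201.6]
tcp_rot: [-1.574, -0.018, -1.112]
ft_force: [0.7, 0.4, 0.8]
opening: 0.528
```

```bash
python3 - <<'E'
from h import *
np.set_printoptions(precision=3,suppress=True)
s=readout.state(); T=toolT(); print(s['t'],s['joints'],s['opening']);print(T)
z=np.array([np.cos(.57),np.sin(.57),0]); y=np.array([0,0,-1.]); Rd=np.c_[np.cross(y,z),y,z]
print('turn deg',np.degrees(R.from_matrix(T[:3,:3].T@Rd).as_rotvec()))
for c in ['wrist','side']:
  p,W=shot(c); save(p,c+'3.png')
  for n in ['brake_grip','brake_pivot']:
    for d in nets.mark_of(p,n)[:1]: print(c,n,d['confidence'],w(W,d['point']))
print(to(564,75,215))
E
```

```text
6.825 [-0.102  0.391  1.774 -0.021  0.97  -0.549] 0.5283760252860765
[[  0.443   0.005   0.897 545.484]
 [ -0.896  -0.018   0.443   5.437]
 [  0.018  -1.     -0.004 201.619]
 [  0.      0.      0.      1.   ]]
turn deg [ 0.261 -6.375  1.04 ]
wrist brake_grip 0.89 [569.17   71.293  94.213]
side brake_grip 0.47 [564.256  76.811  89.138]
side brake_pivot 0.69 [605.156 -96.756  91.322]
[-5.446 -1.382  4.668]
```

View pics/wrist3.png

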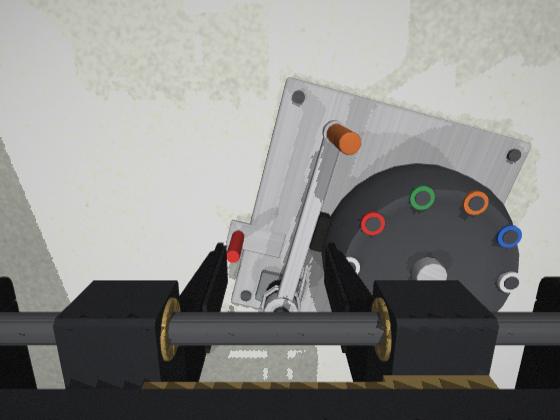

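The wrist view shows the orange grip's top at (347,142), beside the rotor, with the bolt at (236,245). The opening is about 50 mm. I'm moving above the grip.

Call:
{"method": "apply_moves", "body": {"increments": [[[-2.6,0,2.4],[0,0,0],5],[[-2.6,0,2.4],[0,0,0],5],[[0,0,0],[0.3,-6,1],5],[[0,0,0],[0,0,0],5],[[0,0,0],[0,0,0],5]]}}

```text
t: 7.75
eef_pos: [567.1, 74.7, 200.8]
tcp_rot: [-1.569, -0.001, -1.03]
ft_force: [-0.3, 0.0, -0.5]
opening: 0.525
```

```bash
python3 - <<'E'
from h import *
np.set_printoptions(precision=3,suppress=True)
T=toolT(); print(T)
p,W=shot('wrist'); save(p,'w4.png')
for d in nets.mark_of(p,'brake_grip')[:1]: print(d['confidence'],w(W,d['point']),np.linalg.inv(T)@np.r_[w(W,d['point']),1])
hsv=cv2.cvtColor(p['img'],cv2.COLOR_RGB2HSV); m=cv2.inRange(hsv,(8,150,120),(18,255,255))
n,_,st,ce=cv2.connectedComponentsWithStats(m); i=1+np.argmax(st[1:,4]); print(st[i],ce[i]); print(ray(p,W,*ce[i],125))
E
```

```text
[[  0.515   0.002   0.857 567.12 ]
 [ -0.857  -0.      0.515  74.716]
 [  0.001  -1.      0.002 200.801]
 [  0.      0.      0.      1.   ]]
0.73 [564.187  69.49   97.063] [  2.817 103.733  -5.38    1.   ]
[264 189  21  40 437] [274.787 213.689]
[566.029  76.089 125.   ]
```

View pics/w4.png

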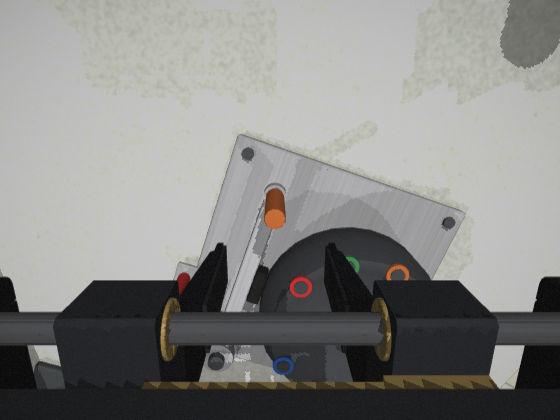

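The grip's top face, at (275,218), is midway between the fingers and within about 3 mm of the tool axis. Descending.

Call:
{"method": "apply_moves", "body": {"increments": [[[0.1,3,-0.2],[0,0,0],5],[[0,3,0],[0,0,0],5],[[0,3,0],[0,0,0],5],[[0,2.5,0],[0,0,0],5],[[0,1,0],[0,0,0],5]]}}

```text
t: 8.48
eef_pos: [567.3, 71.2, 74.1]
tcp_rot: [-1.566, -0.004, -1.038]
ft_force: [-0.6, -0.2, -0.2]
opening: 0.529
```

Call:
{"method": "apply_moves", "body": {"increments": [[[0,0,0],[0,0,0],0.8],[[0,0,0],[0,0,0],0.8],[[0,0,0],[0,0,0],0.8],[[0,0,0],[0,0,0],0.8],[[0,0,0],[0,0,0],0.8]]}}

```text
t: 9.1
eef_pos: [568.6, 71.1, 76.4]
tcp_rot: [-1.562, -0.006, -1.04]
ft_force: [2.2, 0.1, -6.8]
opening: 0.162
```

Gripped: the opening reads 15.4 mm on the 16 mm sleeve. Next I swing it along the arc.

Call:
{"method": "apply_moves", "body": {"increments": [[[-0.37,0,-1.21],[0,0,0],0.8],[[-0.28,0,-1.23],[0,0,0],0.8],[[-0.2,0,-1.24],[0,0,0],0.8],[[-0.11,0,-1.25],[0,0,0],0.8],[[-0.02,0,-1.26],[0,0,0],0.8]]}}

```text
t: 9.72
eef_pos: [511.8, 48.5, 76.3]
tcp_rot: [-1.555, -0.009, -1.039]
ft_force: [5.9, 3.1, -3.8]
opening: 0.164
```

```bash
python3 - <<'E'
from h import *
np.set_printoptions(precision=3,suppress=True)
T=toolT(); d=T[:2,3]-[605.5,-103]; print(T, np.linalg.norm(d), np.arctan2(-d[0],d[1])-.21, readout.state()['ft_force'],readout.state()['opening'])
E
```

```text
[[  0.507   0.018   0.862 511.769]
 [ -0.862  -0.      0.507  48.507]
 [  0.009  -1.      0.016  76.271]
 [  0.      0.      0.      1.   ]] 178.15717229547923 0.3440231739133821 [ 5.897  3.055 -3.848] 0.1636184042138807
```

Call:
{"method": "apply_moves", "body": {"increments": [[[0.06,0,-1.26],[0,0,0],0.8],[[0.15,0,-1.25],[0,0,0],0.8],[[0.24,0,-1.24],[0,0,0],0.8],[[0.32,0,-1.22],[0,0,0],0.8],[[0.4,0,-1.19],[0,0,0],0.8]]}}

```text
t: 10.35
eef_pos: [465.4, 7.7, 76.2]
tcp_rot: [-1.548, -0.012, -1.04]
ft_force: [7.1, 5.4, -3.8]
opening: 0.164
```

```bash
python3 - <<'E'
from h import *
np.set_printoptions(precision=3,suppress=True)
T=toolT(); d=T[:2,3]-[605.5,-103]; print(T, np.linalg.norm(d), np.arctan2(-d[0],d[1])-.21, readout.state()['ft_force'],readout.state()['opening'])
E
```

```text
[[  0.507   0.026   0.862 465.449]
 [ -0.862   0.002   0.507   7.664]
 [  0.012  -1.      0.023  76.242]
 [  0.      0.      0.      1.   ]] 178.4962002511084 0.6920795065583601 [ 7.136  5.358 -3.766] 0.16379540674489523
```

Call:
{"method": "apply_moves", "body": {"increments": [[[0.2,0,-0.5],[0,0,0],0.8],[[0.2,0,-0.5],[0,0,0],0.8],[[0.15,0,-0.4],[0,0,0],0.8],[[0.15,0,-0.4],[0,0,0],0.8],[[0.15,0,-0.4],[0,0,0],0.8]]}}

```text
t: 10.98
eef_pos: [470.1, -5.1, 76.9]
tcp_rot: [-1.508, -0.028, -1.048]
ft_force: [34.7, 6.9, -25.0]
opening: 0.141
```

```bash
python3 - <<'E'
from h import *
np.set_printoptions(precision=3,suppress=True)
T=toolT(); d=T[:2,3]-[605.5,-103]; s=readout.state(); print(T[:3,3], np.arctan2(-d[0],d[1])-.21, s['ft_force'],s['opening'],s['qvel'])
p,W=shot('wrist'); save(p,'w5.png'); b,V=shot('side'); save({'img':np.hstack([cv2.resize(p['img'],(400,300)),cv2.resize(b['img'],(400,300))])},'e.png')
for n in ['spray_cap_top','tube_rack','rotor_lid','gel_jar']:
    for q in nets.mark_of(b,n)[:1]: print(n,q['confidence'],w(V,q['point']))
E
```

```text
[470.086  -5.081  76.941] 0.7347287900110737 [ 34.662   6.858 -25.008] 0.14125622286967415 [-0.057 -0.003 -0.001  0.024 -0.106 -0.072]
tube_rack 0.69 [471.744 361.865   1.898]
gel_jar 0.6 [677.883 374.383  -0.432]
```

View pics/e.png

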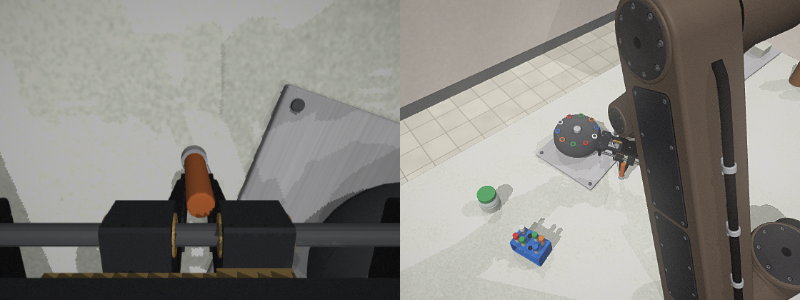

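The fingers have slid off-centre along tool +x. The opening is 13.4 mm, so the sleeve is being held by the pad edges. I'll re-centre along tool -x while easing the push.

Call:
{"method": "apply_moves", "body": {"increments": [[[-0.3,0,0.0],[0,0,0],0.8],[[-0.4,0,0],[0,0,0],0.8],[[-0.5,0,0],[0,0,0],0.8],[[-0.5,0,0],[0,0,0],0.8],[[-0.5,0,0],[0,0,0],0.8]]}}

```text
t: 11.9
eef_pos: [461.9, 11.6, 77.9]
tcp_rot: [-1.502, -0.036, -1.05]
ft_force: [-0.2, 0.6, 1.0]
opening: 0.085
```

```bash
cat > st.py <<'E'
from h import *
np.set_printoptions(precision=3,suppress=True)
T=toolT(); d=T[:2,3]-[605.5,-103]; s=readout.state(); print(T, np.linalg.norm(d),np.arctan2(-d[0],d[1])-.21, s['ft_force'],s['opening'],s['qvel'])
z=np.array([np.cos(.91),np.sin(.91),0]); y=np.array([0,0,-1.]); Rd=np.c_[np.cross(y,z),y,z]
print('turn deg',np.degrees(R.from_matrix(T[:3,:3].T@Rd).as_rotvec()), s['ft_force']@T[:3,:3])
E
python3 st.py
```

```text
[[  0.497   0.077   0.864 461.859]
 [ -0.867   0.003   0.499  11.596]
 [  0.036  -0.997   0.069  77.947]
 [  0.      0.      0.      1.   ]] 183.75227710338427 0.6873998346330865 [-0.239  0.562  0.961] 0.08537578780680835 [ 0.081 -0.019  0.052 -0.011 -0.033  0.087]
turn deg [ -3.486 -22.219   2.808] [-0.571 -0.975  0.139]
```

The sleeve slipped out: the force is zero and the opening has reached the commanded 8 mm, so the arm has sprung back. I'll rise, level the tool, and regrasp, turning the jaws with the arm this time.

Call:
{"method": "apply_moves", "body": {"increments": [[[0,-4,0],[0,0,0],0.8],[[0,-4,0],[0,0,0],2],[[0,-3,0],[-3.5,0,2.8],5],[[0,0,0],[0,0,0],5],[[0,0,0],[0,0,0],5]]}}

```text
t: 12.52
eef_pos: [450.7, 13.0, 189.7]
tcp_rot: [-1.567, 0.016, -1.047]
ft_force: [-0.3, -0.9, -0.6]
opening: 0.448
```

```bash
python3 st.py; python3 - <<'E'
from h import *
print(to(567,73,190))
b,V=shot('side'); p,W=shot('wrist');save({'img':np.hstack([cv2.resize(p['img'],(400,300)),cv2.resize(b['img'],(400,300))])},'f.png')
for c,(q,U) in dict(s=(b,V),w=(p,W)).items():
  for n in ['brake_grip','brake_pivot','spray_cap_top']:
    for d in nets.mark_of(q,n)[:1]: print(c,n,d['confidence'],w(U,d['point']))
E
```

```text
[[  0.5    -0.005   0.866 450.692]
 [ -0.866   0.015   0.5    13.028]
 [ -0.016  -1.      0.003 189.709]
 [  0.      0.      0.      1.   ]] 193.46348466664713 0.7176196952270643 [-0.32  -0.906 -0.65 ] 0.4477616031685725 [ 0.002 -0.008 -0.014  0.     0.008  0.001]
turn deg [ -0.367 -22.107  -0.859] [ 0.634  0.637 -0.732]
[6.28611652e-01 5.35832989e-03 1.30709133e+01]
s brake_grip 0.66 [563.77135148  75.634088    89.11857431]
s brake_pivot 0.96 [605.03348092 -96.27730029  90.07839375]
w brake_grip 0.6 [568.01958706  71.85519749  88.90225479]
```

View pics/f.png

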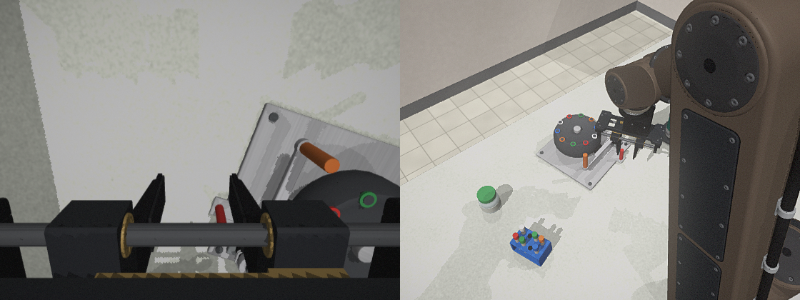

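The grip is back at rest near (566,74) and the bystanders haven't moved.

Call:
{"method": "apply_moves", "body": {"increments": [[[0.1,0,4.3],[0,0,0],5],[[0.1,0,4.3],[0,0,0],5],[[0.1,0,4.2],[0,0,0],5],[[0,0,0],[0,0,0],5],[[0,0,0],[0,0,0],5]]}}

```text
t: 13.55
eef_pos: [565.8, 75.6, 189.0]
tcp_rot: [-1.569, 0.017, -1.048]
ft_force: [-0.5, -0.6, -0.5]
opening: 0.529
```

```bash
python3 st.py; python3 - <<'E'
from h import *
p,W=shot('wrist')
f=210/np.tan(np.radians(p['vfov'])/2); Wi=np.linalg.inv(W)
hsv=cv2.cvtColor(p['img'],cv2.COLOR_RGB2HSV); m=cv2.inRange(hsv,(5,130,60),(18,255,255))
n,l,st,ce=cv2.connectedComponentsWithStats(m); i=1+np.argmax(st[1:,4]); print(st[i],ce[i])
# fit grip xy: project cylinder silhouettes, maximize IoU
from scipy.optimize import minimize
from itertools import product
M=(l==i)
def iou(x,y):
    P=np.array([[x+8*np.cos(a),y+8*np.sin(a),z] for z in (61,125) for a in np.linspace(0,6.28,24)])
    c=(Wi[:3,:3]@P.T).T+Wi[:3,3]; uv=np.c_[f*c[:,0]/c[:,2]+p['cx'],f*c[:,1]/c[:,2]+p['cy']]
    k=np.zeros(M.shape,np.uint8); cv2.fillConvexPoly(k,cv2.convexHull(np.round(uv).astype(np.int32)),1); k=k>0
    return (k&M).sum()/(k|M).sum()
print(max((iou(x,y),x,y) for x,y in product(range(552,580),range(60,90))))
print(to(566,75,76))
E
```

```text
[[  0.499  -0.007   0.866 565.772]
 [ -0.866   0.015   0.499  75.614]
 [ -0.017  -1.      0.001 189.04 ]
 [  0.      0.      0.      1.   ]] 182.97879731320126 0.008859794731437859 [-0.455 -0.611 -0.535] 0.5287686447232606 [ 0.006  0.012 -0.014  0.002  0.     0.005]
turn deg [ -0.262 -22.181  -0.936] [ 0.311  0.529 -0.7  ]
[265 197  22  41 759] [275.53227931 217.7259552 ]
(np.float64(0.8396017699115044), 567, 73)
[ 0.24431556 11.31103911 -0.02454484]
```

Call:
{"method": "apply_moves", "body": {"increments": [[[0.2,3,0],[0,0,-0.9],5],[[0.1,3,0],[0,0,0],5],[[0.0,3,0],[0,0,0],5],[[0,2,0],[0,0,0],5],[[0,0.4,0],[0,0,0],5]]}}

```text
t: 14.22
eef_pos: [564.4, 70.7, 74.4]
tcp_rot: [-1.567, -0.001, -1.051]
ft_force: [0.0, 0.4, 0.0]
opening: 0.523
```

```bash
python3 st.py; python3 -c "
from h import *
print(to(567,73,76))"
```

```text
[[  0.496   0.003   0.868 564.385]
 [ -0.868   0.001   0.496  70.706]
 [  0.001  -1.      0.003  74.371]
 [  0.      0.      0.      1.   ]] 178.50561360256953 0.022418480508884203 [0.02  0.415 0.033] 0.5229289089027139 [-0.004  0.028  0.019  0.    -0.067 -0.002]
turn deg [ -0.18  -22.374   0.071] [-0.35  -0.032  0.223]
[-0.06918979 -0.16181625  0.34146422]
```

Call:
{"method": "apply_moves", "body": {"increments": [[[-0.15,0,0.35],[0,0,0],5],[[0,0,0],[0,0,0],1.0],[[0,0,0],[0,0,0],1.0],[[0,0,0],[0,0,0],1.0],[[0,0,0],[0,0,0],1.0]]}}

```text
t: 14.85
eef_pos: [567.4, 73.6, 77.3]
tcp_rot: [-1.564, -0.002, -1.052]
ft_force: [-1.5, -2.4, -1.1]
opening: 0.163
```

```bash
python3 st.py
```

```text
[[  0.496   0.007   0.868 567.404]
 [ -0.868   0.001   0.496  73.561]
 [  0.002  -1.      0.007  77.33 ]
 [  0.      0.      0.      1.   ]] 180.62411451443631 0.0025101693159824967 [-1.497 -2.4   -1.121] 0.16273945629612666 [-0.003 -0.004  0.004 -0.006  0.008 -0.002]
turn deg [ -0.341 -22.397   0.211] [ 1.339  1.108 -2.498]
```

Call:
{"method": "apply_moves", "body": {"increments": [[[-0.34,0,-1.21],[0,-2.2,0],0.8],[[-0.3,0,-1.22],[0,-2.2,0],0.8],[[-0.26,0,-1.23],[0,-2.2,0],0.8],[[-0.22,0,-1.24],[0,-2.2,0],0.8],[[-0.18,0,-1.25],[0,-2.2,0],0.8]]}}

```text
t: 15.48
eef_pos: [511.8, 51.7, 77.3]
tcp_rot: [-1.557, -0.007, -0.854]
ft_force: [4.3, 5.9, -1.2]
opening: 0.162
```

```bash
python3 st.py
```

```text
[[  0.657   0.015   0.754 511.817]
 [ -0.754   0.004   0.657  51.728]
 [  0.007  -1.      0.014  77.314]
 [  0.      0.      0.      1.   ]] 180.87951455862068 0.33442950887764356 [ 4.34   5.919 -1.231] 0.1624797247828254 [-0.102 -0.094  0.222  0.01  -0.144 -0.428]
turn deg [ -0.77  -11.06    0.486] [-1.619  1.32   7.143]
```

Call:
{"method": "apply_moves", "body": {"increments": [[[-0.16,0,-1.25],[0,-2.2,0],0.8],[[-0.12,0,-1.26],[0,-2.2,0],0.8],[[-0.08,0,-1.26],[0,-2.2,0],0.8],[[-0.04,0,-1.26],[0,-2.2,0],0.8],[[0,0,-1.1],[0,-2.2,0],0.8]]}}

```text
t: 16.1
eef_pos: [466.6, 13.3, 77.2]
tcp_rot: [-1.553, -0.011, -0.655]
ft_force: [3.2, 9.5, 0.2]
opening: 0.16
```

```bash
python3 st.py
```

```text
[[  0.793   0.02    0.609 466.618]
 [ -0.609   0.008   0.793  13.291]
 [  0.011  -1.      0.018  77.248]
 [  0.      0.      0.      1.   ]] 181.14013748834185 0.6637016054202468 [3.187 9.454 0.201] 0.16025191763249602 [-0.154 -0.057  0.138  0.021 -0.086 -0.487]
turn deg [-1.043  0.319  0.645] [-3.232 -0.066  9.441]
```

Radius is steady at 181 mm. Next are small tangential steps up to the stop.

Call:
{"method": "apply_moves", "body": {"increments": [[[0,0,-0.5],[0,0,0],0.8],[[0,0,-0.3],[0,0,0],0.8],[[0,0,-0.3],[0,0,0],0.8],[[0,0,-0.2],[0,0,0],0.8],[[0,0,-0.2],[0,0,0],0.8]]}}

```text
t: 16.73
eef_pos: [461.9, 7.2, 77.4]
tcp_rot: [-1.541, -0.015, -0.658]
ft_force: [11.0, 24.9, -7.6]
opening: 0.164
```

```bash
python3 st.py
```

```text
[[  0.791   0.03    0.611 461.916]
 [ -0.612   0.015   0.791   7.227]
 [  0.015  -0.999   0.03   77.447]
 [  0.      0.      0.      1.   ]] 181.01482505459595 0.7060744073388684 [10.955 24.949 -7.599] 0.16355073397803102 [-0.007 -0.003  0.011  0.037 -0.028 -0.035]
turn deg [-1.726  0.153  0.842] [-6.71   8.293 26.199]
```

The arm is at the stop: 0.706 rad estimated, with 26 N reaction. I'll hold there gently and check.

Call:
{"method": "apply_moves", "body": {"increments": [[[0,0,-0.1],[0,0,0],0.8],[[0,0,-0.1],[0,0,0],0.8],[[0,0,-0.1],[0,0,0],0.8],[[0,0,-0.1],[0,0,0],0.8],[[0,0,-0.1],[0,0,0],0.8]]}}

```text
t: 17.35
eef_pos: [462.5, 8.0, 77.3]
tcp_rot: [-1.534, -0.017, -0.657]
ft_force: [5.8, 12.3, -3.9]
opening: 0.163
```

```bash
python3 st.py; python3 - <<'E'
from h import *
p,W=shot('wrist'); b,V=shot('top'); save({'img':np.hstack([cv2.resize(p['img'],(400,300)),cv2.resize(b['img'],(400,300))])},'g.png')
E
python3 st.py | tail -3
```

```text
[[  0.791   0.036   0.61  462.457]
 [ -0.611   0.019   0.791   7.984]
 [  0.017  -0.999   0.037  77.345]
 [  0.      0.      0.      1.   ]] 181.04954637884953 0.700936394687892 [ 5.751 12.331 -3.851] 0.16341943641958043 [-0.005 -0.002  0.007  0.014 -0.01  -0.018]
turn deg [-2.124  0.208  0.966] [-3.048  4.289 13.125]
 [  0.017  -0.999   0.037  77.339]
 [  0.      0.      0.      1.   ]] 181.05190589818477 0.7009708744098658 [ 7.027 11.579 -3.285] 0.16357790736373531 [-0.    -0.001 -0.     0.     0.     0.002]
turn deg [-2.124  0.208  0.967] [-1.57   3.755 13.33 ]
```

View pics/g.png

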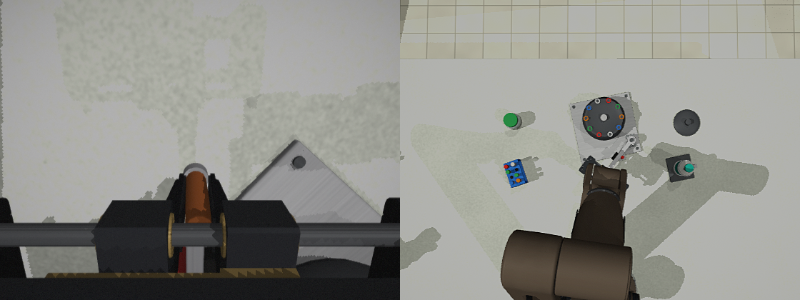

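The wrist view shows the orange grip at (197,200), centred between the pads. The top view shows the brake arm swung to the red bolt at (620,157), with the rack, jar and lid where they started. The hold is still, with 13 N reaction against about 9 N from the spring and a 15.5 mm opening. Handing in.

```bash
python3 -c "
from cell import env, readout
print(env.job_done()); s=readout.state(); print(s['t'],s['eef_pos'],s['ft_force'],s['opening'])"
```

```text
the job is handed in; nothing more can be done
None
the job is handed in; nothing more can be done
```

I pressed the nozzle cap fully down and released it, then swung the brake arm to its stop and handed the job in at about 17.5 s, still gripping the orange grip. No verdict was reported.

- **Spray cap:** it bottomed out at 47 N with the tool 7 mm below the cap's rest height. I then lifted clear. That it came back up is inferred from the lift-off, because I did not measure the cap height afterwards.
- **First swing failed:** I pushed partly across the jaws at the stop and the sleeve slid to the pad edges. It came free when I tried to re-centre, and the arm sprang back to rest.
- **Second swing:** I regrasped the grip on centre and turned the jaws with the arm.
- **Last checks:**
  - Arm angle was about 0.70 rad. It comes from the tool position and my estimate of the pivot, because the joint itself cannot be read.
  - Reaction was about 13 N, against roughly 9 N from the spring.
  - The opening was 15.5 mm on the 16 mm grip, and joint speeds were near zero.
  - The last top view showed the rack, lid and jar standing where they began.

The networks sometimes mixed up the bystanders' names and differed by 4–5 mm on the grip, so I fitted the grip's position from the wrist picture for the second grasp.

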